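# Switch on the light source and bring its attenuator up to the third click

## Task

Bring up the cold-light source for the culture dish, only pushing with the fingertips and never pinching: push the black slider knob on its top all the way back to its closed stop, at the end away from the light guide, then press the round steel power button beside it fully down and let go, and only then push the knob towards the light guide and leave it resting in the third click, counted from the stop. Never let the slider go on to the fourth click, where the lamp would bleach the culture; do not force the slider, and leave the dish, the eyepiece and the dropper bottle where they stand.

Things in the scene. Friction and masses are not known exactly. Their poses are not given: they have to be found in the camera images.
- light_source: Cold-light source: white case 160 (x) x 220 (y) x 85 mm high, fixed to the bench, grey louvred front. Origin: centre of its underside; z up, own -x the front facing the robot, own +y the end with the light-guide port. The case top is flat. The attenuator slot runs along own y at own x = -35 mm, near the front edge of the top.
- lamp_head (a point): Centre of the lower end of the black lamp head (27 mm thick) of the light guide, 64 mm above the bench, at own (0, 290) mm of the case. A steel gooseneck 14 mm thick leads to it from the case's +y face: it leaves at 50 mm height and is highest, 145 mm above the bench, at own (0, 249) mm.
- attenuator (a joint): Travel of the slider along the case's own +y (towards the light guide), m: 0 at the closed stop (knob centre at own y = -45 mm), 0.070 at the far stop. Clicks every 14 mm: third 0.042, fourth 0.056. Ridges midway between, first at 0.007; past one the slider snaps on into the next click. 5 to 9 N takes it over a ridge; the stops do not yield. Starts in the first, second or third click.
- knob_top (a point): Centre of the top of the slider knob: a black ribbed upright tab, 22 mm across the slot (own x), 11 mm along it (own y), 24 mm high above the case top; push on its upright sides, 4 to 24 mm above the case top. Axes as those of the case.
- power (a joint): How far the power button is pressed, in m: 0 out, 0.005 fully down. Spring return; about 2 N to start and 4.5 N fully down.
- power_top (a point): Centre of the top of the power button: a steel disc 23 mm in diameter, 7 mm above the case top when out (2 mm when fully down), at own (42, -20) mm of the case.
- culture_dish: Closed clear culture dish with pale agar, 63 mm in diameter, 16 mm high, loose on the bench under the lamp head; origin at the centre of its underside.
- spare_eyepiece: Black spare eyepiece, 38 mm in diameter, 56 mm tall, standing loose on the bench beyond the right-hand end (own -y) of the case; origin at the centre of its underside.
- dropper_b: Small brown dropper bottle with black bulb, 30 mm in diameter, 93 mm tall, standing loose in front of the gooseneck, between the dish and the robot; origin at the centre of its underside.

How it is judged:
On the way, in this order (a step that is already met when the one before it is completed fails the run):
1. the slider is at its closed stop (value of joint attenuator below 0.003 m), for 0.2 s.
2. the power button is pressed fully down (value of joint power above 0.004 m), for 0.05 s.
3. the slider has come into the third click with the button out again (value of joint attenuator between 0.038 and 0.046 m and value of joint power below 0.001 m), for 0.2 s.
At the end, for the whole second after the job is handed in: the slider rests in its third click (within 3 mm), the power button is out again, and the dish, eyepiece and dropper bottle stand within 15 mm of where they were (value of joint attenuator between 0.039 and 0.045 m and velocity of joint attenuator between -0.005 and 0.005 m/s and value of joint power below 0.001 m and distance of each of culture_dish, spare_eyepiece, dropper_b from where it was at the start of the episode below 0.015 m); the robot touches nothing.
It fails at once if the slider went over the ridge towards the fourth click (value of joint attenuator above 0.05 m).
It fails at once if the power button was pressed while the slider was off its closed stop (value of joint power above 0.003 m and value of joint attenuator above 0.005 m).
It fails at once if the slider knob was pinched: fingers on both its sides at once (contact force between the fingers and attenuator_c1 above 1.5 N and contact force between the fingers and attenuator_c0 above 1.5 N).
It fails at once if the slider was forced (over 50 N) (contact force between any of the arm, the fingers and attenuator_c1 above 50 N or contact force between any of the arm, the fingers and attenuator_c0 above 50 N).
It fails at once if a bystander was pushed, lifted or knocked over (distance of any of culture_dish, spare_eyepiece, dropper_b from where it was at the start of the episode above 0.02 m or angle between any of spare_eyepiece, dropper_b's own z axis and vertical above 0.4 rad).
It also fails if it takes over 72 s, if anything falls off the work surface, if the arm or the gripper's body presses on something with over 40 N, if the wrist force passes 120 N, or if a joint passes its speed limit or range.

## Robot

A 7-joint arm with a two-finger parallel gripper is mounted at the origin on a cart in front of the work surface, level with it; the furniture and walls round the work are solid. World frame = base frame: x ahead of the robot, y to its left, z up, the work surface at z = 0. Lengths are in m, angles in rad, forces in N, time in s.
With the tool pointing down it reaches from about 0.4 to 0.85 m from the base axis. Payload 10.4 kg.
Tool frame: the origin (TCP) lies midway between the tips of the shut fingers; the grasp point (between the pads) lies 19 mm behind it (robot.tcp_to_grasp is the distance from the TCP to the grasp point, in m); z points along the fingers, y is the line along which they close (so a half turn about z gives the same grasp; the last joint's range is limited). The gripper opens to 87 mm and grips with 3 to 60 N. Pads are 19 mm wide; open, the fingers measure 117 mm over their backs; the gripper's body (75 mm by 190 mm) begins 51 mm behind the grasp point.
Start: joints at [-1.283, 0.332, -0.065, 1.46, 0.022, 1.35, -0.088], TCP at [0.191, 0.595, 0.223] pointing down, gripper open.
Joint ranges: [-2.6, 2.6], [-0.5, 2.12], [-1.47, 1.34], [0.16, 2.42], [-1.27, 4.41], [0.06, 2.06], [-2.6, 2.6]. Speed limits (rad/s): [2.22, 2.22, 2.79, 2.79, 3.14, 3.14, 3.14].

## Interface

Orientations are given as a unit quaternion [w, x, y, z].
In Python, from plant import robot gives the robot as it stands. The module is installed in compiled form; this text tells all that it offers.
- The arm moves only by the tool apply_moves, never from a script. Its arguments are lists of equal length, an entry for each row: "offset": the shift along the world's x, y, z in cm, a list of three; "roll": the turn about the world's z in degrees; "gripper": the opening in per cent of the stroke, from 0 (shut) to 100 (fully open). In form: {"offset": [[x, y, z], ...], "roll": [roll, ...], "gripper": [gripper, ...]}. A call has 1 to 12 rows; each row shifts and turns the commanded pose from where the row before left it; what a row does not reach is not made up. A row lasts 1/12 s, in which the tool goes at most 41.7 mm and 7.16 degrees, less where a joint would pass 70% of its speed; a pose out of reach is approached as far as the arm can. A call with a gripper value outside its range is refused whole. The fingers move at their own pace and stop on an object; the grip force is fixed at half the most. Time passes only in rows, so rows that do not move let the fingers close. It gives the time, the measured TCP pose, the force, the opening and the grip force at its end, in the units of the state.
- robot.state(): the state, without advancing time (a new reading comes with each control period).
- robot.snapshot(name): name is "side" or "top" or "wrist"; returns a dict with "pixels" (420x560x3 uint8, red, green, blue), "range_z" (420x560 float32, m along the optical axis (not along the pixel's ray), 0 where there is no reading), "camera_matrix" (3x3 intrinsics, pixels), "rvec" (rotation vector, rad) and "tvec" (3), from world to camera coordinates, as OpenCV has them. Camera axes: x right, y down, z forward; pixel columns grow to the right and rows downward; lengths in m; the calibration is good to about 2 mm. A picture is of the moment at which its call begins.
- robot.hand_in(): hands the job in; it is judged then, once.
The state is a dict: "time_s": time; "qpos": joint angles; "qvel": joint speeds; "joint_efforts": joint torques, N m; "tcp_pos": TCP position; "tool_rot": TCP orientation; "force": force on the tool from outside, world axes, zero at the start; "moment": the same for the moment, N m; "finger_gap": opening from 0.0 (shut) to 1.0 (fully open); "grip_force": force on a finger pad.
Only numpy, scipy, OpenCV 4.12 (cv2) and the standard library are available. Lean on these libraries where they do the work, as an engineer would, in place of code of your own. Each camera call takes 0.05 s, during which the arm holds its last target. There are 200 camera calls.

## Working session

There is one attempt and no reset: what is moved stays moved. The work goes in short steps, Python scripts to look and compute and a tool call to move; the robot and the scene stay as the last step left them, time stands still between calls to the robot, and variables do not carry over. Pictures are saved under pics/ and viewed, at most 10 in all, crops included, and the job is handed in when it is done.

Besides the shell and the picture viewer there is one more tool, called after "Emit:" as name(argument=value, ...), one argument or row to a line, values as JSON. apply_moves: Moves the arm, as the interface text tells. Its arguments: {"type":"object","properties":{"offset":{"type":"array","items":{"type":"array","items":{"type":"number"}}},"roll":{"type":"array","items":{"type":"number"}},"gripper":{"type":"array","items":{"type":"number"}}},"required":["offset","roll","gripper"]}

```bash
mkdir -p pics; cat > h.py <<'E'
import numpy as np, cv2
from plant import robot
def snap(n,f=None):
    s=robot.snapshot(n)
    if f: cv2.imwrite('pics/'+f,s['pixels'][:,:,::-1])
    R=cv2.Rodrigues(np.array(s['rvec'],float))[0];t=np.array(s['tvec'],float).ravel();K=np.array(s['camera_matrix'])
    s.update(R=R,t=t,K=K); return s
def cloud(s):
    z=s['range_z'];v,u=np.indices(z.shape)
    p=np.stack([u*z,v*z,z],-1)
    return (p@np.linalg.inv(s['K']).T-s['t'])@s['R']
def ray(s,u,v,h):
    d=s['R'].T@np.linalg.inv(s['K'])@[u,v,1];c=-s['R'].T@s['t'];return c+d*(h-c[2])/d[2]
E
python3 - <<'E'
from h import *
a=snap('side','s1.png');b=snap('top','t1.png')
print(robot.state())
for s in(a,b):print(-s['R'].T@s['t'],s['R'][2])
E
```

```text
{'time_s': 0.1, 'qpos': array([-1.28259329,  0.33276839, -0.06468757,  1.46086465,  0.02163564,
        1.34990206, -0.08848959]), 'qvel': array([-0.00023998, -0.00173252,  0.00124741, -0.00240071, -0.00021445,
        0.00167042, -0.00151995]), 'joint_efforts': array([ 1.53649202e-03, -6.24544001e+01,  2.46942864e-02, -3.90713239e+01,
       -6.13913289e-02,  3.67101480e-02,  4.56833436e-05]), 'tcp_pos': array([0.19105528, 0.59471582, 0.22185515]), 'tool_rot': array([-4.85386593e-05,  1.54763990e-01,  9.87951274e-01, -6.21242714e-04]), 'force': array([-0.22770471, -0.49284167, -0.42519946]), 'moment': array([ 0.01863419,  0.02112898, -0.01254688]), 'grip_force': 0.0, 'finger_gap': 0.9970370047189387}
[ 0.23905253 -0.93919223  0.60372152] [ 0.29474919  0.82655136 -0.47951618]
[ 0.38563767 -0.06231163  1.13330279] [ 0.11693446 -0.00371092 -0.9931327 ]
```

View pics/t1.png

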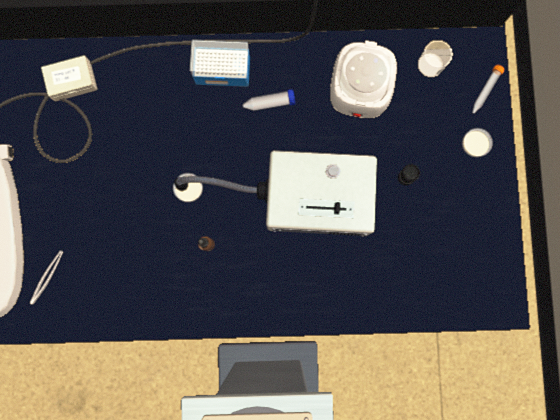

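View pics/s1.png

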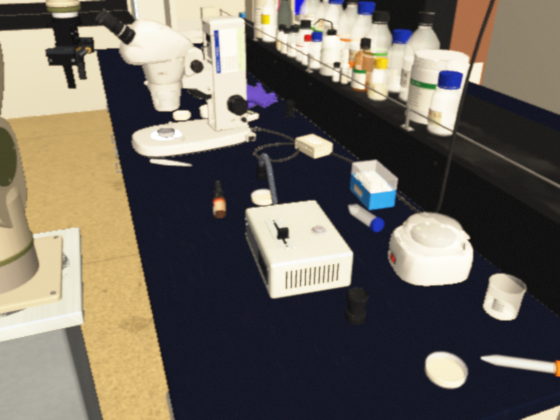

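The top view shows the case at u 267–377, v 152–235, the knob near (337, 208), the button near (333, 171), the eyepiece at (409, 175), the dropper at (206, 243) and the dish at (188, 187). The side view agrees with this. Next I'll measure the case pose and the knob.

```bash
cat > m.py <<'E'
from h import *
b=snap('top');P=cloud(b);g=b['pixels'].astype(int);v,u=np.indices(g.shape[:2])
roi=(u>255)&(u<390)&(v>140)&(v<245)
m=roi&(abs(P[...,2]-.085)<.006)
n,lab,st,_=cv2.connectedComponentsWithStats(m.astype(np.uint8));m=lab==1+np.argmax(st[1:,4])
q=P[m];print('top z',np.median(q[:,2]))
r=cv2.minAreaRect((q[:,:2]*1000).astype(np.float32));print(r)
# colour based outline
cm=(roi&(g.min(-1)>150)).astype(np.uint8)
k=cv2.morphologyEx(cm,cv2.MORPH_CLOSE,np.ones((25,25)))
c=max(cv2.findContours(k,0,2)[0],key=cv2.contourArea)
w=np.array([ray(b,x,y,.085)[:2] for x,y in c[:,0]]);print('col',cv2.minAreaRect((w*1000).astype(np.float32)))
box=cv2.boxPoints(cv2.minAreaRect(c));print('box',[ray(b,x,y,.085)[:2].round(4).tolist() for x,y in box])
kk=(u>300)&(u<356)&(v>198)&(v<220)&(g.max(-1)<70)
hi=roi&(P[...,2]>.098)
for nm,mm in(('dark',kk),('high',hi)):print(nm,mm.sum(),u[mm].min(),u[mm].max(),v[mm].min(),v[mm].max(),u[mm].mean(),v[mm].mean(),P[mm].mean(0),P[mm].min(0),P[mm].max(0))
bt=(u>322)&(u<345)&(v>160)&(v<182)&(g.max(-1)<205)
print('btn',bt.sum(),ray(b,u[bt].mean(),v[bt].mean(),.092))
e=(u>395)&(u<425)&(v>160)&(v<190)&(P[...,2]>.03);print('eye',P[e].mean(0),P[e].max(0))
e=(u>195)&(u<220)&(v>230)&(v<255)&(P[...,2]>.03);print('drop',P[e].mean(0),P[e].max(0))
o=g[140:250,255:395].astype(np.uint8);cv2.imwrite('pics/c1.png',cv2.resize(o,None,fx=5,fy=5,interpolation=2)[:,:,::-1])
E
python3 m.py
```

```text
top z 0.08518297439159522
((567.324951171875, -146.95956420898438), (220.043212890625, 159.80563354492188), 85.29882049560547)
col ((564.8719482421875, -146.9334716796875), (216.76199340820312, 161.71600341796875), 85.15403747558594)
box [[0.4933, -0.0324], [0.6546, -0.0452], [0.6361, -0.2644], [0.4752, -0.2477]]
dark 96 307 345 203 213 331.2916666666667 207.625 [ 0.5290655  -0.16227012  0.10876861] [ 0.38563767 -0.19235998  0.08296428] [ 0.53816905 -0.06231163  1.13330279]
high 113 261 383 141 244 328.21238938053096 199.05309734513276 [ 0.46716704 -0.12605926  0.55273891] [ 0.38563767 -0.18030276  0.10082074] [ 0.54031615 -0.06231163  1.13330279]
btn 96 [ 0.60659238 -0.16666488  0.092     ]
eye [ 0.60365263 -0.33488608  0.06556992] [ 0.62555482 -0.06231163  1.13330279]
drop [0.46757395 0.09315215 0.0747577 ] [0.48336722 0.11262079 1.13330279]
```

View pics/c1.png

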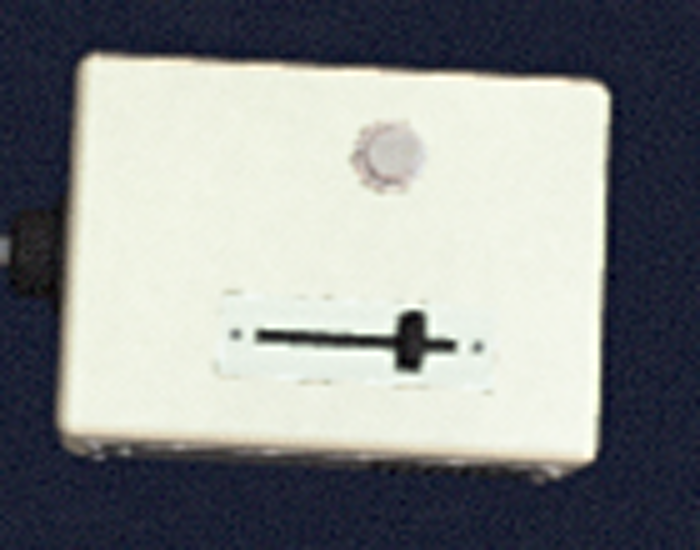

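The crop shows the knob top at about (411, 341), the button at (394, 152), and the slot from u 257 to 457. Next I'll work out the knob's travel and the tool targets.

```bash
cat > g.py <<'E'
import numpy as np
C=np.array([.566,-.147]);a=np.radians(85.25);Y=np.array([np.cos(a),np.sin(a)]);X=np.array([Y[1],-Y[0]])
W=lambda x,y:C+X*x/1000+Y*y/1000
own=lambda p:np.array([(p[:2]-C)@X,(p[:2]-C)@Y])*1000
E
python3 - <<'E'
from h import *;from g import *
b=snap('top');f=lambda x,y,h:ray(b,255+(x+.5)/5-.5,140+(y+.5)/5-.5,h)
print('knob',own(f(411,341,.109)),'button',own(f(396,152,.092)),'slot ends',own(f(257,335,.085)),own(f(457,346,.085)))
for n,x,y in(('pre+',-35,25),('closed',-35,-45),('btn',42,-20)):print(n,W(x,y))
E
```

```text
knob [-35.42449065 -29.4400799 ] button [ 44.39107946 -21.64852898] slot ends [-32.86215629  30.85561831] [-32.90003601 -50.50780173]
pre+ [ 0.53319041 -0.11918758]
closed [ 0.52739384 -0.18894716]
btn [ 0.60619959 -0.17040925]
```

The knob is at own y of about -29, which is the first click (-31). The slot centre comes out at -9.8, as expected. I'll move over with the fingers shut.

Emit:
apply_moves(
  offset=[
    [1.2, -2.4, 0],
    [1.2, -2.4, 0],
    [1.2, -2.4, 0],
    [1.2, -2.4, 0],
    [1.2, -2.4, 0],
    [1.2, -2.4, 0],
    [1.2, -2.4, 0],
    [1.2, -2.4, 0],
    [1.2, -2.4, 0],
    [1.2, -2.4, 0],
    [1.2, -2.4, 0],
    [1.2, -2.4, 0],
  ],
  roll=[-2.6, -2.6, -2.6, -2.6, -2.6, -2.6, -2.6, -2.6, -2.6, -2.6, -2.6, -2.6],
  gripper=[0, 0, 0, 0, 0, 0, 0, 0, 0, 0, 0, 0],
)

```text
time_s: 1.2
tcp_pos: [0.3355, 0.3058, 0.2225]
tool_rot: [-0.0, 0.416, 0.909, 0.0]
force: [0.5, -0.1, 0.4]
finger_gap: 0.17
grip_force: 0.0
```

Emit:
apply_moves(
  offset=[
    [1.2, -2.4, 0],
    [1.2, -2.4, 0],
    [1.2, -2.4, 0],
    [1.2, -2.4, 0],
    [1.2, -2.4, 0],
    [1.2, -2.4, 0],
    [1.2, -2.4, 0],
    [1.2, -2.4, 0],
    [1.2, -2.4, 0],
    [1.2, -2.4, 0],
    [1.2, -2.4, 0],
    [1.2, -2.4, 0],
  ],
  roll=[-2.6, -2.6, -2.6, -2.6, -2.6, -2.6, -2.6, -2.6, -2.6, -2.6, -2.6, -2.6],
  gripper=[0, 0, 0, 0, 0, 0, 0, 0, 0, 0, 0, 0],
)

```text
time_s: 2.2
tcp_pos: [0.4794, 0.0178, 0.2226]
tool_rot: [0.0, 0.645, 0.764, 0.0]
force: [0.8, 0.8, 0.5]
finger_gap: 0.003
grip_force: 0.0
```

Emit:
apply_moves(
  offset=[
    [0.9, -2.4, 0],
    [0.9, -2.4, 0],
    [0.9, -2.4, 0],
    [0.9, -2.4, 0],
    [0.9, -2.4, 0],
    [0.8, -2.6, 0],
    [0, 0, -2.5],
    [0, 0, -2.5],
    [0, 0, -2.5],
    [0, 0, -2],
    [0, 0, 0],
  ],
  roll=[-2.4, -2.4, -2.4, -2.4, -2.4, -2.4, 0, 0, 0, 0, 0],
  gripper=[0, 0, 0, 0, 0, 0, 0, 0, 0, 0, 0],
)

```text
time_s: 3.12
tcp_pos: [0.5297, -0.1264, 0.1238]
tool_rot: [-0.002, 0.735, 0.678, -0.002]
force: [-0.6, 0.7, -0.6]
finger_gap: 0.006
grip_force: 0.0
```

```bash
python3 - <<'E'
from h import *;from g import *
s=robot.state();print(own(s['tcp_pos']),s['tcp_pos'],s['force'])
w=snap('wrist');a=snap('side')
cv2.imwrite('pics/w2.png',np.hstack([w['pixels'][::1,::1],cv2.resize(a['pixels'][180:320,200:387],(560,420))])[:, :, ::-1][::1,::1][:, :][:420, :1120][::1])
im=cv2.imread('pics/w2.png');cv2.imwrite('pics/w2.png',cv2.resize(im,(800,300),interpolation=cv2.INTER_AREA))
E
```

```text
[-37.86144284  17.54098686] [ 0.52972113 -0.12638402  0.12383737] [-0.5754731   0.71218735 -0.60076467]
```

View pics/w2.png

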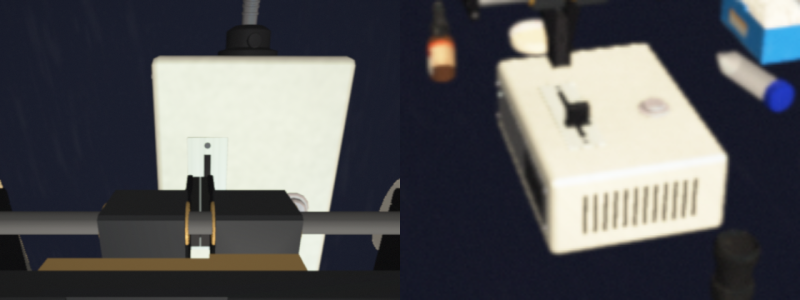

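The wrist and side views show the shut fingers over the slot on the light-guide side, with the knob clear of them. I'll descend beside the knob.

Emit:
apply_moves(
  offset=[
    [0.25, 0, -0.8],
    [0, 0, -0.8],
    [0, 0, -0.8],
    [0, 0, 0],
    [0, 0, 0],
  ],
  roll=[0, 0, 0, 0, 0],
  gripper=[0, 0, 0, 0, 0],
)

```text
time_s: 3.63
tcp_pos: [0.5344, -0.1269, 0.1032]
tool_rot: [-0.0, 0.735, 0.678, -0.0]
force: [-1.0, 0.8, 0.0]
finger_gap: 0.003
grip_force: 0.0
```

Emit:
apply_moves(
  offset=[
    [-0.05, -0.5, -0.3],
    [-0.05, -0.5, -0.3],
    [-0.05, -0.5, 0],
    [-0.05, -0.5, 0],
    [-0.03, -0.4, 0],
    [-0.02, -0.2, 0],
    [-0.02, -0.2, 0],
    [0, 0, 0],
    [0, 0, 0],
  ],
  roll=[0, 0, 0, 0, 0, 0, 0, 0, 0],
  gripper=[0, 0, 0, 0, 0, 0, 0, 0, 0],
)

```text
time_s: 4.38
tcp_pos: [0.532, -0.1549, 0.0976]
tool_rot: [0.0, 0.735, 0.678, 0.0]
force: [0.5, -1.1, -0.6]
finger_gap: 0.005
grip_force: 0.0
```

Emit:
apply_moves(
  offset=[
    [-0.02, -0.2, 0],
    [-0.02, -0.2, 0],
    [-0.02, -0.2, 0],
    [0, 0, 0],
  ],
  roll=[0, 0, 0, 0],
  gripper=[0, 0, 0, 0],
)

```text
time_s: 4.72
tcp_pos: [0.5315, -0.1597, 0.0976]
tool_rot: [-0.001, 0.735, 0.678, 0.001]
force: [-0.3, 6.0, 3.0]
finger_gap: 0.005
grip_force: 2.5
```

Emit:
apply_moves(
  offset=[
    [-0.02, -0.2, 0],
    [0, -0.1, 0],
    [-0.01, -0.1, 0],
    [0, 0, 0],
  ],
  roll=[0, 0, 0, 0],
  gripper=[0, 0, 0, 0],
)

```text
time_s: 5.05
tcp_pos: [0.5311, -0.1647, 0.0976]
tool_rot: [-0.0, 0.735, 0.678, 0.0]
force: [0.5, 1.0, 0.4]
finger_gap: 0.006
grip_force: 1.1
```

Emit:
apply_moves(
  offset=[
    [-0.02, -0.2, 0],
    [-0.02, -0.2, 0],
    [-0.02, -0.2, 0],
    [-0.01, -0.1, 0],
    [0, 0, 0],
  ],
  roll=[0, 0, 0, 0, 0],
  gripper=[0, 0, 0, 0, 0],
)

```text
time_s: 5.47
tcp_pos: [0.5302, -0.1725, 0.0976]
tool_rot: [0.0, 0.735, 0.678, -0.0]
force: [-0.6, 0.0, -0.2]
finger_gap: 0.007
grip_force: 0.0
```

Emit:
apply_moves(
  offset=[
    [-0.01, -0.1, 0],
    [0, -0.1, 0],
    [0, 0, 0],
  ],
  roll=[0, 0, 0],
  gripper=[0, 0, 0],
)

```text
time_s: 5.72
tcp_pos: [0.5302, -0.1728, 0.0975]
tool_rot: [-0.001, 0.735, 0.678, 0.0]
force: [-1.3, 4.9, 1.6]
finger_gap: 0.007
grip_force: 2.4
```

Emit:
apply_moves(
  offset=[
    [0, -0.1, 0],
    [0, -0.1, 0],
    [0, 0, 0],
    [0, 0, 0],
  ],
  roll=[0, 0, 0, 0],
  gripper=[0, 0, 0, 0],
)

```text
time_s: 6.05
tcp_pos: [0.5302, -0.1729, 0.0975]
tool_rot: [-0.002, 0.734, 0.679, 0.001]
force: [-1.9, 10.6, 5.5]
finger_gap: 0.008
grip_force: 5.3
```

```bash
python3 - <<'E'
from h import *;from g import *
s=robot.state();print(own(s['tcp_pos']),s['tcp_pos'],s['force'])
E
```

```text
[-33.48558735 -28.82185353] [ 0.53024273 -0.17294998  0.09749954] [-1.90277241 10.62429852  5.50520102]
```

The slider is at its closed stop: 10.6 N with no movement. I'll retreat, lift, and look before going over the button.

Emit:
apply_moves(
  offset=[
    [0, 0.5, 0],
    [0, 0.6, 0],
    [0, 0, 2],
    [0, 0, 2],
    [1.9, -0.1, 0],
    [1.9, -0.1, 0],
    [1.9, -0.1, 0],
    [1.9, -0.1, 0],
    [0, 0, -1],
    [0, 0, -1],
    [0, 0, 0],
    [0, 0, 0],
  ],
  roll=[0, 0, 0, 0, 0, 0, 0, 0, 0, 0, 0, 0],
  gripper=[0, 0, 0, 0, 0, 0, 0, 0, 0, 0, 0, 0],
)

```text
time_s: 7.05
tcp_pos: [0.6048, -0.169, 0.1166]
tool_rot: [-0.001, 0.735, 0.678, -0.001]
force: [-0.8, -0.1, 0.5]
finger_gap: 0.006
grip_force: 0.0
```

```bash
python3 - <<'E'
from h import *;from g import *
s=robot.state();print(own(s['tcp_pos']),s['tcp_pos'],s['force'])
a=snap('side')
cv2.imwrite('pics/s3.png',cv2.resize(a['pixels'][180:320,200:387],(748,560),interpolation=2)[:, :, ::-1])
E
```

```text
[ 40.46930092 -18.72172872] [ 0.60478    -0.16900862  0.11663158] [-0.81551049 -0.1373824   0.53443299]
```

View pics/s3.png

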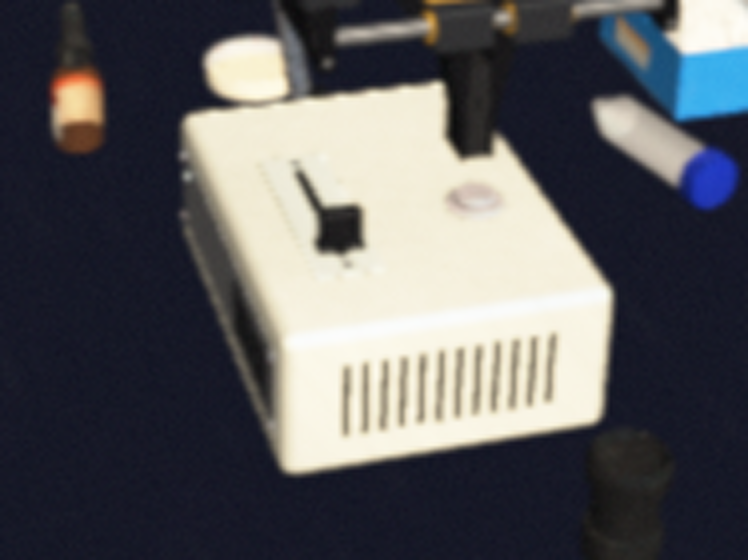

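The side view shows the knob at the near end of the slot, (340, 230) in the crop, and the fingertips (470, 155) above the button (475, 197). Pressing now.

Emit:
apply_moves(
  offset=[
    [0.1, -0.1, -0.7],
    [0, 0, -0.7],
    [0, 0, -0.7],
    [0, 0, -0.2],
    [0, 0, 0],
  ],
  roll=[0, 0, 0, 0, 0],
  gripper=[0, 0, 0, 0, 0],
)

```text
time_s: 7.52
tcp_pos: [0.6066, -0.1697, 0.0936]
tool_rot: [-0.001, 0.735, 0.678, -0.0]
force: [0.1, -0.1, 0.6]
finger_gap: 0.006
grip_force: 0.0
```

Emit:
apply_moves(
  offset=[
    [0, 0, -0.2],
    [0, 0, -0.2],
    [0, 0, -0.1],
    [0, 0, 0],
  ],
  roll=[0, 0, 0, 0],
  gripper=[0, 0, 0, 0],
)

```text
time_s: 7.85
tcp_pos: [0.6074, -0.1701, 0.0898]
tool_rot: [0.0, 0.735, 0.678, 0.0]
force: [-0.9, 1.1, 3.9]
finger_gap: 0.006
grip_force: 1.6
```

Emit:
apply_moves(
  offset=[
    [0, 0, -0.1],
    [0, 0, -0.1],
    [0, 0, 0],
  ],
  roll=[0, 0, 0],
  gripper=[0, 0, 0],
)

```text
time_s: 8.1
tcp_pos: [0.6074, -0.17, 0.0877]
tool_rot: [0.0, 0.735, 0.678, 0.0]
force: [-1.1, 0.3, 4.2]
finger_gap: 0.005
grip_force: 2.1
```

Emit:
apply_moves(
  offset=[
    [0, 0, -0.1],
    [0, 0, -0.1],
    [0, 0, 0],
  ],
  roll=[0, 0, 0],
  gripper=[0, 0, 0],
)

```text
time_s: 8.35
tcp_pos: [0.6074, -0.1701, 0.0873]
tool_rot: [0.0, 0.735, 0.678, 0.001]
force: [-7.5, 3.1, 17.0]
finger_gap: 0.004
grip_force: 9.2
```

Emit:
apply_moves(
  offset=[
    [0, 0, -0.1],
    [0, 0, -0.1],
    [0, 0, 0],
    [0, 0, 0],
  ],
  roll=[0, 0, 0, 0],
  gripper=[0, 0, 0, 0],
)

```text
time_s: 8.68
tcp_pos: [0.6076, -0.1701, 0.087]
tool_rot: [-0.0, 0.735, 0.678, 0.001]
force: [-14.4, 4.5, 34.5]
finger_gap: 0.003
grip_force: 17.4
```

The button is fully down, bottomed at z 0.087. I'll release it and go round to the knob's far side.

Emit:
apply_moves(
  offset=[
    [0, 0, 1.5],
    [0, 0, 2],
    [0, 0, 2],
    [-1.6, -0.9, 0],
    [-1.6, -0.9, 0],
    [-1.6, -0.9, 0],
    [-1.6, -0.9, 0],
    [-1.6, -1.0, 0],
    [0, 0, -1.2],
    [0, 0, -1.2],
    [0, 0, 0],
    [0, 0, 0],
  ],
  roll=[0, 0, 0, 0, 0, 0, 0, 0, 0, 0, 0, 0],
  gripper=[0, 0, 0, 0, 0, 0, 0, 0, 0, 0, 0, 0],
)

```text
time_s: 9.68
tcp_pos: [0.5273, -0.2149, 0.1134]
tool_rot: [-0.001, 0.735, 0.679, -0.001]
force: [-0.1, -0.8, 0.6]
finger_gap: 0.006
grip_force: 0.0
```

```bash
python3 - <<'E'
from h import *;from g import *
s=robot.state();print(own(s['tcp_pos']),s['tcp_pos'],s['force'])
E
```

```text
[-32.96085627 -70.82327813] [ 0.5272876  -0.21485061  0.11336815] [-0.12108921 -0.78054927  0.56262273]
```

Emit:
apply_moves(
  offset=[
    [-0.1, 0, -0.8],
    [0, 0, -0.8],
    [0, 0, 0],
    [0.03, 0.3, 0],
    [0.03, 0.3, 0],
    [0.02, 0.3, 0],
    [0, 0, 0],
  ],
  roll=[0, 0, 0, 0, 0, 0, 0],
  gripper=[0, 0, 0, 0, 0, 0, 0],
)

```text
time_s: 10.27
tcp_pos: [0.5274, -0.206, 0.0988]
tool_rot: [0.0, 0.735, 0.678, 0.0]
force: [0.1, -0.6, 0.0]
finger_gap: 0.003
grip_force: 0.0
```

Emit:
apply_moves(
  offset=[
    [0.01, 0.1, 0],
    [0.01, 0.1, 0],
    [0.01, 0.1, 0],
    [0, 0, 0],
  ],
  roll=[0, 0, 0, 0],
  gripper=[0, 0, 0, 0],
)

```text
time_s: 10.6
tcp_pos: [0.5273, -0.2049, 0.0989]
tool_rot: [0.001, 0.735, 0.678, -0.0]
force: [0.2, -4.6, -0.0]
finger_gap: 0.008
grip_force: 2.3
```

Emit:
apply_moves(
  offset=[
    [0.01, 0.1, 0],
    [0.01, 0.1, 0],
    [0, 0, 0],
  ],
  roll=[0, 0, 0],
  gripper=[0, 0, 0],
)

```text
time_s: 10.85
tcp_pos: [0.5275, -0.2033, 0.0988]
tool_rot: [0.001, 0.735, 0.678, -0.0]
force: [0.9, -6.1, -0.2]
finger_gap: 0.007
grip_force: 3.2
```

Emit:
apply_moves(
  offset=[
    [0.01, 0.1, 0],
    [0.01, 0.1, 0],
    [0, 0, 0],
  ],
  roll=[0, 0, 0],
  gripper=[0, 0, 0],
)

```text
time_s: 11.1
tcp_pos: [0.5278, -0.2002, 0.0988]
tool_rot: [0.0, 0.735, 0.678, 0.0]
force: [-0.0, -2.7, 2.7]
finger_gap: 0.004
grip_force: 1.4
```

Emit:
apply_moves(
  offset=[
    [0.01, 0.1, 0],
    [0.01, 0.1, 0],
    [0.01, 0.1, 0],
    [0.01, 0.1, 0],
    [0.01, 0.1, 0],
    [0, 0, 0],
  ],
  roll=[0, 0, 0, 0, 0, 0],
  gripper=[0, 0, 0, 0, 0, 0],
)

```text
time_s: 11.6
tcp_pos: [0.5283, -0.1943, 0.0984]
tool_rot: [-0.0, 0.735, 0.678, 0.0]
force: [-0.1, -0.3, 0.3]
finger_gap: 0.002
grip_force: 0.0
```

Emit:
apply_moves(
  offset=[
    [0.01, 0.1, 0],
    [0.01, 0.1, 0],
    [0.01, 0.1, 0],
    [0.01, 0.1, 0],
    [0, 0, 0],
  ],
  roll=[0, 0, 0, 0, 0],
  gripper=[0, 0, 0, 0, 0],
)

```text
time_s: 12.02
tcp_pos: [0.5286, -0.1913, 0.0986]
tool_rot: [0.0, 0.735, 0.678, -0.0]
force: [-0.4, -2.6, -0.9]
finger_gap: 0.006
grip_force: 1.0
```

Emit:
apply_moves(
  offset=[
    [0.01, 0.1, 0],
    [0.01, 0.1, 0],
    [0.01, 0.1, 0],
    [0, 0, 0],
  ],
  roll=[0, 0, 0, 0],
  gripper=[0, 0, 0, 0],
)

```text
time_s: 12.35
tcp_pos: [0.5287, -0.1894, 0.0987]
tool_rot: [0.001, 0.735, 0.678, -0.001]
force: [-0.5, -6.8, -1.7]
finger_gap: 0.001
grip_force: 3.1
```

Emit:
apply_moves(
  offset=[
    [0.01, 0.1, 0],
    [0.01, 0.1, 0],
    [0, 0, 0],
  ],
  roll=[0, 0, 0],
  gripper=[0, 0, 0],
)

```text
time_s: 12.6
tcp_pos: [0.529, -0.1862, 0.0986]
tool_rot: [0.0, 0.735, 0.678, -0.0]
force: [-0.4, -3.1, 1.1]
finger_gap: 0.004
grip_force: 1.4
```

Emit:
apply_moves(
  offset=[
    [0.01, 0.1, 0],
    [0.01, 0.1, 0],
    [0.01, 0.1, 0],
    [0.01, 0.1, 0],
    [0.01, 0.1, 0],
    [0, 0, 0],
  ],
  roll=[0, 0, 0, 0, 0, 0],
  gripper=[0, 0, 0, 0, 0, 0],
)

```text
time_s: 13.1
tcp_pos: [0.5298, -0.1803, 0.0986]
tool_rot: [-0.0, 0.735, 0.678, 0.0]
force: [0.9, 0.1, -1.0]
finger_gap: 0.006
grip_force: 0.0
```

Emit:
apply_moves(
  offset=[
    [0.01, 0.1, 0],
    [0.01, 0.1, 0],
    [0.01, 0.1, 0],
    [0.01, 0.1, 0],
    [0, 0, 0],
  ],
  roll=[0, 0, 0, 0, 0],
  gripper=[0, 0, 0, 0, 0],
)

```text
time_s: 13.52
tcp_pos: [0.53, -0.1773, 0.0986]
tool_rot: [0.0, 0.735, 0.678, -0.0]
force: [-0.4, -0.8, 0.8]
finger_gap: 0.007
grip_force: 0.8
```

Emit:
apply_moves(
  offset=[
    [0.01, 0.1, 0],
    [0.01, 0.1, 0],
    [0.01, 0.1, 0],
    [0, 0, 0],
  ],
  roll=[0, 0, 0, 0],
  gripper=[0, 0, 0, 0],
)

```text
time_s: 13.85
tcp_pos: [0.5301, -0.1755, 0.0986]
tool_rot: [0.001, 0.735, 0.678, -0.001]
force: [0.2, -6.5, -1.6]
finger_gap: -0.001
grip_force: 3.2
```

Emit:
apply_moves(
  offset=[
    [0.01, 0.1, 0],
    [0.01, 0.1, 0],
    [0, 0, 0],
  ],
  roll=[0, 0, 0],
  gripper=[0, 0, 0],
)

```text
time_s: 14.1
tcp_pos: [0.5304, -0.1724, 0.0986]
tool_rot: [0.0, 0.735, 0.678, -0.0]
force: [0.2, -2.3, 0.2]
finger_gap: 0.005
grip_force: 1.5
```

Emit:
apply_moves(
  offset=[
    [0.01, 0.1, 0],
    [0, 0, 0],
    [0, 0, 0],
  ],
  roll=[0, 0, 0],
  gripper=[0, 0, 0],
)

```text
time_s: 14.35
tcp_pos: [0.5306, -0.1704, 0.0985]
tool_rot: [-0.0, 0.735, 0.678, 0.0]
force: [0.2, -1.6, 0.3]
finger_gap: 0.002
grip_force: 0.4
```

Emit:
apply_moves(
  offset=[
    [0.01, 0.1, 0],
    [0, 0, 0],
    [0, 0, 0],
  ],
  roll=[0, 0, 0],
  gripper=[0, 0, 0],
)

```text
time_s: 14.6
tcp_pos: [0.5309, -0.1694, 0.0986]
tool_rot: [-0.0, 0.735, 0.678, 0.0]
force: [0.4, 0.5, -0.4]
finger_gap: 0.007
grip_force: 0.0
```

```bash
python3 - <<'E'
from h import *
a=snap('side')
cv2.imwrite('pics/s4.png',cv2.resize(a['pixels'][180:320,200:387],(748,560),interpolation=2)[:, :, ::-1])
E
```

```text
(no output)
```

View pics/s4.png

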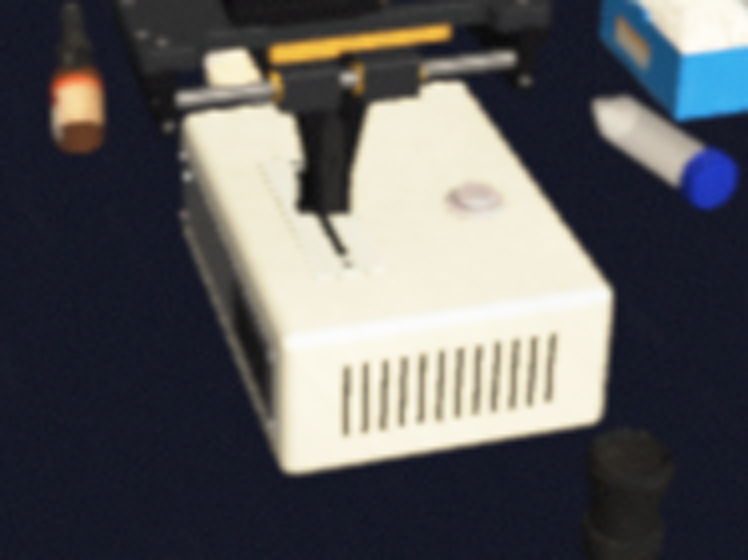

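The force fell to zero past the third ridge. The view shows the fingers at (325, 190) hiding the knob, and the button is out. I'll back off, lift clear and check the knob.

Emit:
apply_moves(
  offset=[
    [-0.04, -0.5, 0],
    [-0.08, -1, 0],
    [0, 0, 2],
    [0, 0, 3],
    [0, 0, 3],
    [0, 0, 3],
    [-1.5, -3, 0],
    [-1.5, -3, 0],
    [-1.5, -3, 0],
    [-1, -3, 0],
    [0, 0, 0],
    [0, 0, 0],
  ],
  roll=[0, 0, 0, 0, 0, 0, 0, 0, 0, 0, 0, 0],
  gripper=[0, 0, 0, 0, 0, 0, 0, 0, 0, 0, 0, 0],
)

```text
time_s: 15.65
tcp_pos: [0.4729, -0.3078, 0.2088]
tool_rot: [0.0, 0.737, 0.676, -0.0]
force: [1.2, 1.0, 0.2]
finger_gap: 0.004
grip_force: 0.0
```

```bash
python3 - <<'E'
from h import *;from g import *
print(robot.state()['tcp_pos'])
b=snap('top')
for q in(28,42,56):
  p=W(-35,-45+q);c=b['K']@(b['R']@np.array([*p,.109])+b['t']);c=c[:2]/c[2];print(q,(c[0]-255+.5)*5-.5,(c[1]-140+.5)*5-.5)
o=b['pixels'][140:250,255:395];cv2.imwrite('pics/c5.png',cv2.resize(o,None,fx=5,fy=5,interpolation=2)[:,:,::-1])
E
```

```text
[ 0.47294175 -0.30782038  0.20879441]
28 379.7491198415501 338.2363691183724
42 344.53331136983235 336.31605247020957
56 309.3232066870375 334.396046849432
```

View pics/c5.png

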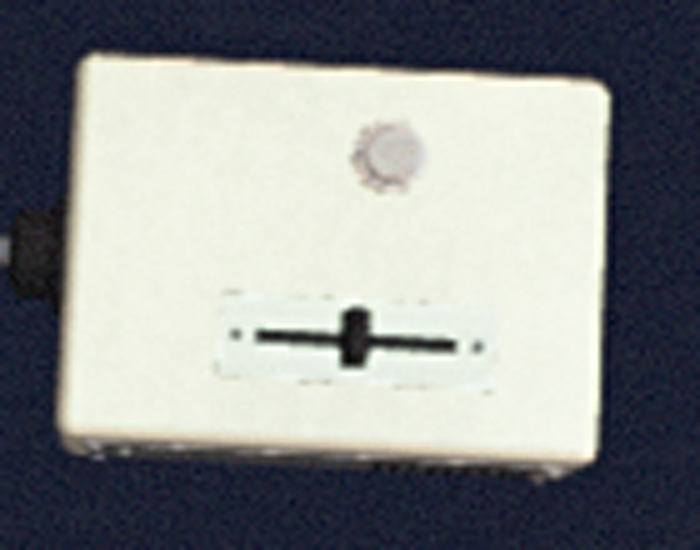

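In this crop the knob is at (355, 337). The third click should be near 341–345, so the knob may be short of it. I'll measure the pixels more precisely against the first-click picture.

```bash
python3 - <<'E'
from h import *;from g import *
b=snap('top');t=cv2.imread('pics/t1.png')[:,:,::-1]
r=[]
for im in(t,b['pixels']):
  d=255-im[200:217,300:358].astype(float).mean(-1); d=np.clip(d-60,0,None)
  for rows in((2,5),(10,13)):
    c=d[rows[0]:rows[1]].sum(0); c[c<.3*c.max()]=0;u=(c*np.arange(300,358)).sum()/c.sum();print(rows,u,c.nonzero()[0]+300)
    r.append(u)
k=35.2/5/14
print('shift mm',[(r[i]-r[i+2])/k for i in(0,1)])
a=snap('side');s=cv2.imread('pics/s1.png')[:,:,::-1]
v,u=np.indices(a['range_z'].shape)
for im in(s,a['pixels']):
  m=((u>262)&(u<300)&(v>212)&(v<250)&(im.max(-1)<60)).astype(np.uint8);m=cv2.morphologyEx(m,cv2.MORPH_OPEN,np.ones((4,4)))
  cu,cv_=u[m>0].mean(),v[m>0].mean();p=ray(a,cu,cv_,.100);print('side',m.sum(),cu,cv_,own(p))
E
```

```text
(2, 5) 336.9951798932691 [335 336 337 338 339]
(10, 13) 336.3513025535207 [334 335 336 337 338 339]
(2, 5) 325.5941064638783 [323 324 325 326 327 328]
(10, 13) 325.0675419401896 [323 324 325 326 327]
shift mm [np.float64(22.672589206174898), np.float64(22.43929667423806)]
side 71 283.4507042253521 233.94366197183098 [-33.23663799 -39.96458643]
side 187 279.98930481283423 222.0427807486631 [-27.67073826   4.50676007]
```

The slider moved about 22.5 mm from click 1, so it sits at q of about 36.5 mm, just past the third ridge and held by friction. I'll go back and nudge it about 5 mm further. The next ridge is at 49 mm.

Emit:
apply_moves(
  offset=[
    [1, 3, 0],
    [1.5, 3, 0],
    [1.5, 3, 0],
    [1.5, 3, 0],
    [0, 0, -3],
    [0, 0, -3],
    [0, 0, -3],
    [0, 0, -2],
    [0, 0, 0],
    [0.04, 0.5, 0],
    [0.04, 0.5, 0],
    [0, 0, 0],
  ],
  roll=[0, 0, 0, 0, 0, 0, 0, 0, 0, 0, 0, 0],
  gripper=[0, 0, 0, 0, 0, 0, 0, 0, 0, 0, 0, 0],
)

```text
time_s: 16.8
tcp_pos: [0.5318, -0.1733, 0.1002]
tool_rot: [0.001, 0.734, 0.679, 0.001]
force: [0.4, 1.2, -0.0]
finger_gap: 0.004
grip_force: 0.0
```

Emit:
apply_moves(
  offset=[
    [0.02, 0.2, 0],
    [0.02, 0.2, 0],
    [0.01, 0.1, 0],
    [0, 0, 0],
    [0, 0, 0],
  ],
  roll=[0, 0, 0, 0, 0],
  gripper=[0, 0, 0, 0, 0],
)

```text
time_s: 17.22
tcp_pos: [0.5309, -0.1699, 0.0988]
tool_rot: [0.0, 0.735, 0.678, 0.0]
force: [0.2, -0.2, -0.8]
finger_gap: 0.003
grip_force: 0.0
```

Emit:
apply_moves(
  offset=[
    [0.01, 0.1, 0],
    [0.01, 0.1, 0],
    [0, 0, 0],
    [0, 0, 0],
  ],
  roll=[0, 0, 0, 0],
  gripper=[0, 0, 0, 0],
)

```text
time_s: 17.55
tcp_pos: [0.531, -0.1679, 0.0986]
tool_rot: [0.0, 0.735, 0.678, 0.0]
force: [0.3, -0.3, 0.5]
finger_gap: 0.006
grip_force: 0.0
```

Emit:
apply_moves(
  offset=[
    [0.01, 0.1, 0],
    [0, 0, 0],
    [0, 0, 0],
  ],
  roll=[0, 0, 0],
  gripper=[0, 0, 0],
)

```text
time_s: 17.8
tcp_pos: [0.5311, -0.1669, 0.0985]
tool_rot: [-0.0, 0.735, 0.678, 0.0]
force: [0.1, -0.2, -0.1]
finger_gap: 0.002
grip_force: 0.0
```

Emit:
apply_moves(
  offset=[
    [0.01, 0.1, 0],
    [0, 0, 0],
    [0, 0, 0],
  ],
  roll=[0, 0, 0],
  gripper=[0, 0, 0],
)

```text
time_s: 18.05
tcp_pos: [0.5313, -0.1658, 0.0986]
tool_rot: [0.0, 0.735, 0.678, 0.0]
force: [-0.0, -0.6, 0.3]
finger_gap: 0.007
grip_force: 0.0
```

Emit:
apply_moves(
  offset=[
    [0.01, 0.1, 0],
    [0, 0, 0],
    [0, 0, 0],
  ],
  roll=[0, 0, 0],
  gripper=[0, 0, 0],
)

```text
time_s: 18.3
tcp_pos: [0.5314, -0.1649, 0.0986]
tool_rot: [0.0, 0.735, 0.678, 0.0]
force: [-0.6, 0.1, 0.4]
finger_gap: 0.001
grip_force: 0.0
```

Emit:
apply_moves(
  offset=[
    [0.01, 0.1, 0],
    [0, 0, 0],
    [0, 0, 0],
  ],
  roll=[0, 0, 0],
  gripper=[0, 0, 0],
)

```text
time_s: 18.55
tcp_pos: [0.5315, -0.1638, 0.0986]
tool_rot: [0.0, 0.735, 0.678, 0.0]
force: [0.6, -0.0, -0.4]
finger_gap: 0.004
grip_force: 0.0
```

Emit:
apply_moves(
  offset=[
    [-0.04, -0.5, 0],
    [-0.08, -1, 0],
    [0, 0, 2],
    [0, 0, 3],
    [0, 0, 3],
    [0, 0, 3],
    [-1.5, -3, 0],
    [-1.5, -3, 0],
    [-1.5, -3, 0],
    [-1, -3, 0],
    [0, 0, 0],
    [0, 0, 0],
  ],
  roll=[0, 0, 0, 0, 0, 0, 0, 0, 0, 0, 0, 0],
  gripper=[0, 0, 0, 0, 0, 0, 0, 0, 0, 0, 0, 0],
)

```text
time_s: 19.55
tcp_pos: [0.4737, -0.3017, 0.2088]
tool_rot: [0.0, 0.737, 0.676, -0.0]
force: [0.6, 0.5, -0.5]
finger_gap: 0.009
grip_force: 0.0
```

```bash
cat > k.py <<'E'
from h import *;from g import *
b=snap('top');t=cv2.imread('pics/t1.png')[:,:,::-1]
for im in(t,b['pixels']):
  d=255-im[200:217,300:358].astype(float).mean(-1); d=np.clip(d-60,0,None)
  for rows in((2,5),(10,13)):
    c=d[rows[0]:rows[1]].sum(0); c[c<.3*c.max()]=0;u=(c*np.arange(300,358)).sum()/c.sum();print(rows,u,own(ray(b,u,200+sum(rows)/2,.109))[1]+45)
a=snap('side')
cv2.imwrite('pics/s6.png',cv2.resize(a['pixels'][180:320,200:387],(748,560),interpolation=2)[:, :, ::-1])
E
python3 k.py
```

```text
(2, 5) 336.9951798932691 15.542888279102236
(10, 13) 336.3513025535207 16.13067555791661
(2, 5) 322.8997658764999 43.51412599952834
(10, 13) 322.36344537815125 43.83814123427312
```

View pics/s6.png

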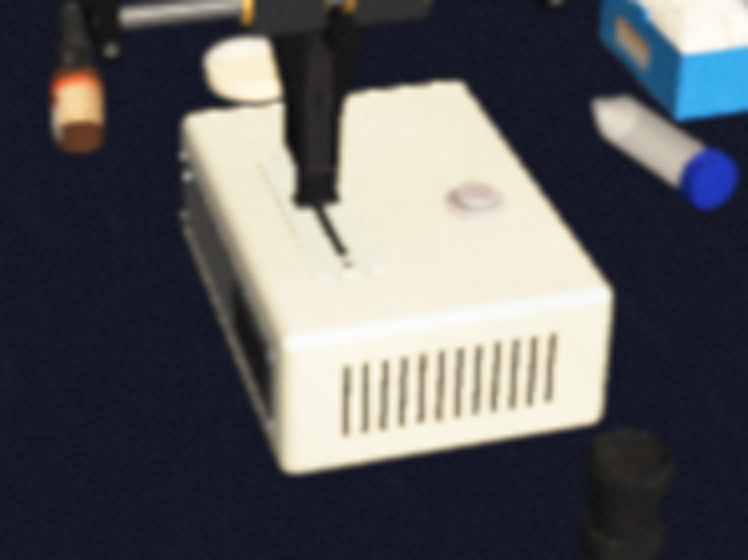

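The knob has now moved 27.8 mm from the first click (15.8 to 43.7 with the same offset), so it rests in the third click at about 42 mm. The side view shows the button out, the three bystanders in place and the arm clear. Handing in.

```bash
python3 -c "
from plant import robot
print(robot.hand_in())"
```

```text
the job is handed in; nothing more can be done
None
```

I closed the slider to its stop, pressed the power button fully down and released it, then pushed the knob to rest in the third click (about 42 mm by camera); the job is handed in at about 20 s, but no verdict was returned.

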